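# Load the tea carrier and present it a quarter turn round, tea ball centred

## Task

Lower the two small metal-lidded jars one by one into the two wells of the tea carrier without dropping them, then lift the loaded carrier by its handle, about a hand's breadth clear of its mat, and only then turn it a quarter turn counter-clockwise (seen from above), so that its blue well is on the side of the mat's blue band. Keep it level and calm all the while, so that the loose tea ball stays in the middle of the dish, and leave the other things where they stand. Finish while still holding the turned carrier by the handle, level and still, above the mat.

Things in the scene. Friction and masses are not known exactly. Their poses are not given: they have to be found in the camera images.
- mat: Cork mat, 270 (its x) by 230 (its y) by 4 mm thick, fixed to the counter; origin at the centre of its underside, on the counter (top of the mat 4 mm higher). A blue band runs along its left edge, parallel to its x, at +98 mm in its y. Start: its x points away from the robot, up to 0.4 rad off.
- mat_band (a point): Middle of the blue band on the mat, on the mat's left side seen from the robot.
- carrier: Tea carrier, 0.4 kg empty: dark wooden base 224 long (its x), 56 wide (136 in the middle), 6 thick; origin at the centre of its underside, z up. A round white dish (117 diameter, rim 26 high) in the middle, a blue well at its +x end, a white one at -x. Uprights at 63 mm either side carry a dark bar over the dish. Starts on the mat, its x along the mat's x (0.05 rad), blue away from robot.
- handle (a point): Middle of the handle's bar, 122 mm above the carrier's underside, over the dish's centre. The straight bar lies along the carrier's y, 120 free length, 14 wide (carrier x) and 18 high; pinch it across its width from above.
- dish_mid (a point): Where the centre of the ball is when it lies in the middle of the dish, 27 mm above the carrier's underside on its axis. The dish slopes up all round, by 6 degrees within 22 mm of the middle and 15 degrees beyond, so the ball rolls back when the carrier is level and calm.
- well_blue (a point): Centre of the floor of the blue well, 86 mm from the carrier's middle (its +x), 6 mm above its underside. Well: 42 inner diameter, 50 outer diameter, 18 deep, rim 24 above the underside.
- well_white (a point): Centre of the floor of the white well, the same well at the other end (-x).
- ball: Metal tea-infuser ball, 36 mm diameter, about 40 g, lying loose in the middle of the dish; origin at its centre.
- jar_a: Small aqua glass jar with a grey metal lid: an upright cylinder of 36 mm diameter all the way up, 75 mm tall, about 90 g, standing on the counter; origin at the centre of its underside, z up. Fits either well with 3 mm all round.
- jar_b: The second small jar, the same as jar_a.
- pepper_pot: bystander: white pot with a black lid, 38 diameter, 80 tall (mm); origin at the centre of its underside.
- egg_cup: bystander: small blue egg cup, 48 across, 55 tall (mm); origin at the centre of its underside.
- mug: bystander: white mug, 80 across, 90 tall, handle to its own +y (mm); origin at the centre of its underside.
- sugar_jar: bystander: large aqua glass jar with a metal lid, 84 diameter, 120 tall (mm); origin at the centre of its underside.
- spoon: bystander: wooden spoon, 160 long, lying on the counter (mm); origin in its length.
- tall_bottle: bystander: aqua glass bottle, 56 diameter, 190 tall (mm); origin at the centre of its underside.
Not all that is in view belongs to the job. Leave any pink look-alike of the jar_b alone. Leave any pink look-alike of the jar_a alone.

How it is judged:
By the outcome, as a careful person would: the job done as asked, in the order asked, and still so for the second after the job is handed in, while the arm keeps its last pose, push and grip.
It also fails if it takes over 72 s, if anything falls off the work surface, if the arm or the gripper's body presses on something with over 40 N, if the wrist force passes 120 N, or if a joint passes its speed limit or range.

## Robot

A 7-joint arm with a two-finger parallel gripper is mounted at the origin on the work surface. World frame = base frame: x ahead of the robot, y to its left, z up, the work surface at z = 0. Lengths are in m, angles in rad, forces in N, time in s.
With the tool pointing down it reaches from about 0.4 to 0.9 m from the base axis. Payload 5.5 kg.
Tool frame: the origin (TCP) lies between the finger pads, 19 mm behind the fingertips; this is the grasp point; x points along the fingers, z is the direction in which the jaws open and shut, and the axes are right-handed (so a half turn about x gives the same grasp; the last joint's range is limited). The gripper opens to 85 mm and grips with 20 to 120 N. Pads are 22 mm wide; open, the fingers measure 114 mm over their backs; the gripper's body (76 mm by 85 mm) begins 54 mm behind the grasp point. The pads swing forward as they close: fully open they stand 13 mm farther back than shut.
Start: joints at [1.477, 0.501, -0.427, 1.55, 0.221, 1.138, -0.21], TCP at [0.227, -0.609, 0.25] pointing down, gripper open.
Joint ranges: [-2.88, 2.88], [-0.31, 2.03], [-1.54, 1.56], [0.2, 2.42], [-1.41, 4.55], [0.19, 2.02], [-2.57, 2.57]. Speed limits (rad/s): [2.57, 2.57, 3.14, 3.14, 3.14, 3.14, 3.14].

## Interface

Orientations are given as a unit quaternion [w, x, y, z].
In Python, from plant import sensors, cams, workorder gives the robot as it stands.
- The arm moves only by the shell command python3 -m crank 'ROWS' [FORCE]. ROWS is JSON, a list that holds one entry, the list of rows, each a list of 7 numbers: the turn, a rotation vector about the tool's x, y, z in rad, then the shift along the tool's x, y, z in mm, then the opening, from -1 (shut) to 1 (fully open). In form: [[[wx, wy, wz, x, y, z, grip], ...]]. A call has exactly 10 rows; each row shifts and turns the commanded pose from where the row before left it, along the tool's axes as they then stand; what a row does not reach is not made up. A row lasts 1/10 s, in which the tool goes at most 50 mm and 8.59 degrees, less where a joint would pass 70% of its speed; a pose out of reach is approached as far as the arm can. A call is refused whole if a number of a shift passes 50 or a number of a turn 0.15, either way. A call with a gripper value outside its range is refused whole. The fingers move at their own pace and stop on an object; FORCE is the grip in N (left out, the last holds). Time passes only in rows, so rows that do not move let the fingers close, or fill a call up. It gives the time, the measured TCP pose, the force and the opening at its end, in the units of the state.
- sensors.state(): the state, without advancing time (a new reading comes with each control period).
- cams.read_camera(name): name is "side" or "top" or "wrist"; returns a dict with "color" (384x512x3 uint8, red, green, blue), "mtx" (3x3 intrinsics, pixels), "distortion" ([k1, k2, p1, p2, k3] as OpenCV has them; the pictures are not rectified), "rvec" (rotation vector, rad) and "tvec" (3), from world to camera coordinates, as OpenCV has them. Camera axes: x right, y down, z forward; pixel columns grow to the right and rows downward; lengths in m; the calibration is good to about 2 mm. A picture is of the moment at which its call begins. There is no depth.
- workorder.finish_job(): hands the job in, once; it reports no verdict.
The state is a dict: "t": time; "joint_pos": joint angles; "qvel": joint speeds; "joint_torque": joint torques, N m; "tool_pos": TCP position; "eef_rot": TCP orientation; "contact_force": force on the tool from outside, world axes, zero at the start; "ft_torque": the same for the moment, N m; "opening": finger opening in m.
Only numpy, scipy, OpenCV 4.12 (cv2) and the standard library are available. Lean on these libraries where they do the work, as an engineer would, in place of code of your own. Each camera call takes 0.05 s, during which the arm holds its last target.

## Working session

There is one attempt and no reset: what is moved stays moved. The work goes in short steps, Python scripts to look and compute and a shell command to move; the robot and the scene stay as the last step left them, time stands still between calls to the robot, and variables do not carry over. Pictures are saved under pics/ and viewed, and the job is handed in when it is done.

```bash
ls; mkdir -p pics; python3 - <<'E'
from plant import sensors,cams
import cv2
print(sensors.state())
for n in ["side","top","wrist"]:
    c=cams.read_camera(n); cv2.imwrite(f"pics/{n}0.png",c["color"][:,:,::-1]); print(n,c["mtx"],c["distortion"],c["rvec"],c["tvec"])
E
```

```text
pics
{'t': 0.0, 'joint_pos': array([ 1.47717705,  0.50183926, -0.42676814,  1.55150045,  0.2207801 ,
        1.13829072, -0.21030938]), 'qvel': array([-6.42558966e-05, -9.85854680e-04,  2.46813209e-03,  4.73894863e-04,
       -1.34375253e-03,  1.53010135e-03, -6.65075628e-04]), 'joint_torque': array([ 7.75468416e-04, -5.69512546e+01, -5.81604436e+00, -2.80934000e+01,
        1.06121425e-02,  1.20135391e-02,  1.51781819e-05]), 'tool_pos': array([ 0.22675486, -0.60843703,  0.24894166]), 'eef_rot': array([ 0.58023798,  0.4037431 ,  0.58136416, -0.40290335]), 'contact_force': array([-0.14377   , -0.12907275, -0.19422265]), 'ft_torque': array([-0.04115742,  0.01991529, -0.00046416]), 'opening': 0.08530587293416567}
side [[488.66632369   0.         259.26842004]
 [  0.         488.66632369 182.01233425]
 [  0.           0.           1.        ]] [0.02648473 0.         0.         0.         0.        ] [ 0.77151248 -2.53678179  1.15468766] [0.52286123 0.28477818 1.09188988]
top [[426.61633399   0.         258.25603878]
 [  0.         426.61633399 190.08339496]
 [  0.           0.           1.        ]] [-0.04958433  0.          0.          0.          0.        ] [ 2.15990683 -2.17148076  0.11739227] [0.04750058 0.59574707 1.12964683]
wrist [[300.10332061   0.         254.34790042]
 [  0.         300.10332061 192.26197123]
 [  0.           0.           1.        ]] [-0.02544747  0.          0.          0.          0.        ] [-2.37029128  1.64590565  0.25176086] [-0.64902826 -0.03777009  0.38101687]
```

View pics/top0.png

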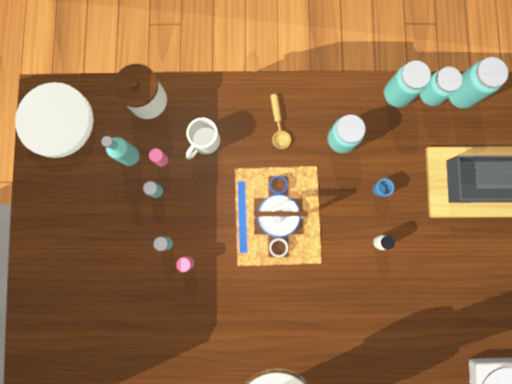

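View pics/side0.png

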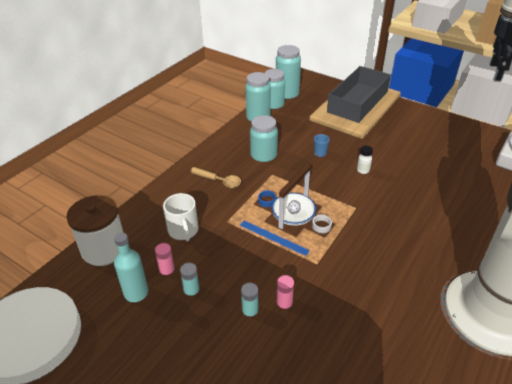

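View pics/wrist0.png

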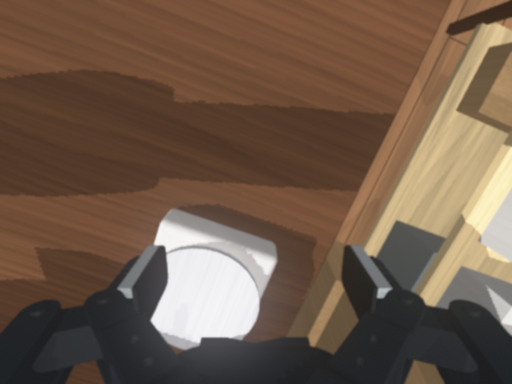

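Top view: jars with grey lids are at about (152,188) and (163,243), pink look-alikes at (158,157) and (185,264), and the carrier at (279,215) on the mat. I'll crop in to measure.

```bash
cat > h.py <<'E'
import numpy as np,cv2
from plant import sensors,cams
from scipy.spatial.transform import Rotation as Ro
def ray(c,px):
    u=cv2.undistortPoints(np.array([[px]],float),c["mtx"],np.array(c["distortion"]))[0,0]
    R=cv2.Rodrigues(np.array(c["rvec"]))[0]; o=-R.T@np.array(c["tvec"]).ravel()
    d=R.T@np.array([u[0],u[1],1]); return o,d/np.linalg.norm(d)
def onz(c,px,z):
    o,d=ray(c,px); return o+d*(z-o[2])/d[2]
def tri(a,pa,b,pb):
    o1,d1=ray(a,pa);o2,d2=ray(b,pb)
    A=np.array([d1,-d2]).T; t=np.linalg.lstsq(A,o2-o1,rcond=None)[0]
    p,q=o1+t[0]*d1,o2+t[1]*d2; return (p+q)/2,np.linalg.norm(p-q)
def proj(c,P): return cv2.projectPoints(np.array(P,float).reshape(-1,3),np.array(c["rvec"]),np.array(c["tvec"]),c["mtx"],np.array(c["distortion"]))[0][:,0]
def rot():
    q=sensors.state()["eef_rot"]; return Ro.from_quat([q[1],q[2],q[3],q[0]])
def crop(c,x,y,w,h,s,name):
    cv2.imwrite(name,cv2.resize(c["color"][y:y+h,x:x+w,::-1],None,fx=s,fy=s,interpolation=cv2.INTER_CUBIC))
E
python3 - <<'E'
from h import *
t=cams.read_camera("top");s=cams.read_camera("side")
crop(t,130,140,70,140,4,"pics/t1.png");crop(t,225,155,110,120,5,"pics/t2.png")
crop(s,135,230,170,100,4.5,"pics/s1.png");crop(s,225,160,140,105,5,"pics/s2.png")
for n,c in(("t",t),("s",s)):
    hsv=cv2.cvtColor(c["color"],cv2.COLOR_RGB2HSV)
    m=cv2.inRange(hsv,(105,130,80),(125,255,255))
    k,l,st,ce=cv2.connectedComponentsWithStats(m)
    for i in range(1,k):
        if st[i,4]>20: print(n,"blue",st[i],ce[i])
    m=cv2.inRange(hsv,(80,10,60),(125,75,220))
    k,l,st,ce=cv2.connectedComponentsWithStats(m)
    for i in range(1,k):
        if 30<st[i,4]<600: print(n,"grey",st[i],ce[i].round(1),onz(c,ce[i],.075).round(4))
E
```

```text
t blue [239 182   7  70 394] [241.92639594 216.93908629]
t grey [413  77  19  13  33] [423.   85.1] [ 0.8767 -0.406   0.075 ]
t grey [460 157  43  24 251] [483.9 169.9] [ 0.6425 -0.5596  0.075 ]
t grey [501 166  11  11  37] [507.2 169.2] [ 0.6442 -0.6242  0.075 ]
t grey [499 178  11  16  50] [504.1 184.3] [ 0.6035 -0.6128  0.075 ]
t grey [486 181  15  12  46] [494.2 185.1] [ 0.6013 -0.5853  0.075 ]
t grey [459 191  39  10 142] [477.7 197.6] [ 0.568  -0.5378  0.075 ]
s blue [ 389   39   74   67 3426] [424.51692936  70.96789259]
s blue [259 191  17  16 155] [266.60645161 198.43870968]
s blue [241 221  67  34 366] [274.82240437 237.67759563]
s grey [501  16  11   6  33] [506.   18.9] [ 0.3472 -1.4597  0.075 ]
s grey [246  53  55  60 262] [273.4  75.1] [ 0.9145 -0.5121  0.075 ]
s grey [247 108  29  14  67] [260.3 115.1] [ 0.8093 -0.2712  0.075 ]
s grey [251 127  27  35 118] [266.7 139.9] [ 0.7185 -0.1707  0.075 ]
s grey [288 193  27  13  43] [302.8 196.4] [ 0.504 -0.015  0.075]
s grey [283 212  31  13  53] [296.3 220.8] [0.4729 0.0703 0.075 ]
s grey [114 243  18  59 102] [120.8 264.4] [0.7312 0.4064 0.075 ]
s grey [131 250  12  21  31] [138.  258.5] [0.7113 0.3726 0.075 ]
s grey [182 275  17  20  85] [190.4 283.2] [0.5673 0.3599 0.075 ]
s grey [242 296  16  20  84] [249.8 303.1] [0.431  0.3304 0.075 ]
```

View pics/t1.png

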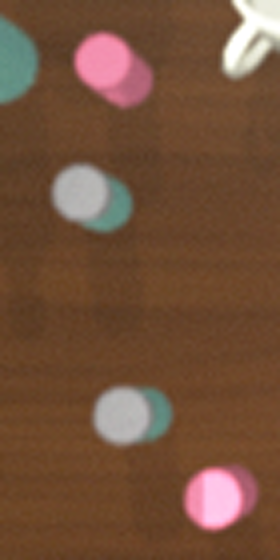

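View pics/t2.png

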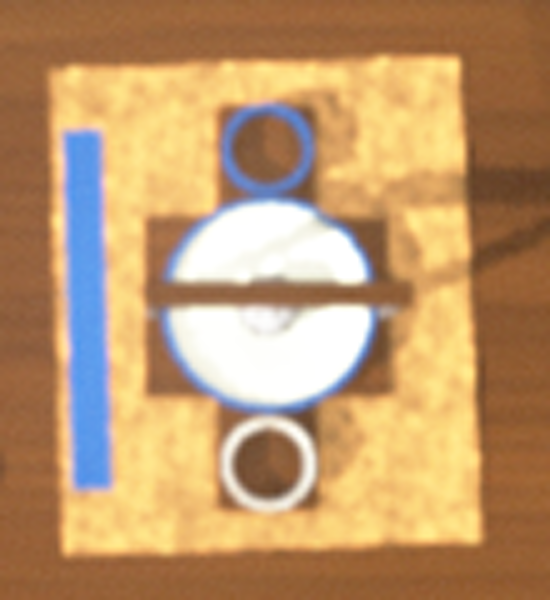

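View pics/s1.png

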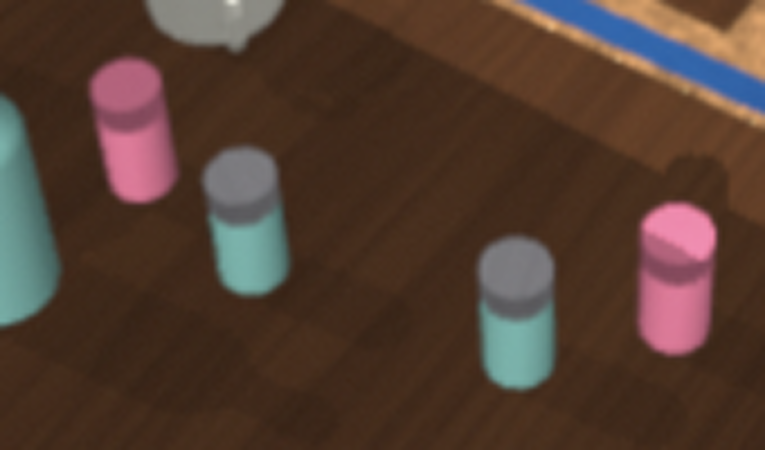

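View pics/s2.png

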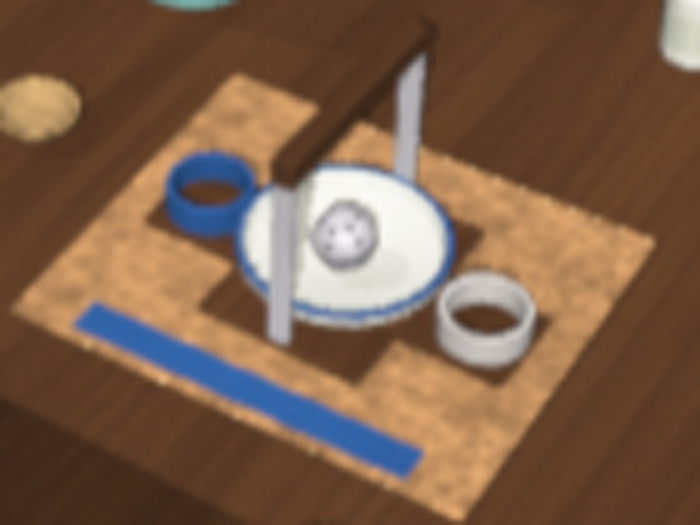

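Top crop: lids are at crop (81,193) and (122,415), blue rim at (267,150), white rim at (268,463), dish at (269,305) and the bar at y≈294 from x 148 to 412. The side crops show the same items, so I'll triangulate.

```bash
python3 - <<'E'
from h import *
t=cams.read_camera("top");s=cams.read_camera("side")
f=lambda p,x,y,k:((p[0]+.5)/k-.5+x,(p[1]+.5)/k-.5+y)
T1=lambda p:f(p,130,140,4);T2=lambda p:f(p,225,155,5);S1=lambda p:f(p,135,230,4.5);S2=lambda p:f(p,225,160,5)
for n,a,b,z in [("jar1",T1((81,193)),S1((241,178)),.075),("jar2",T1((122,415)),S1((516,270)),.075),
 ("pink1",T1((104,60)),S1((128,86)),.075),("pink2",T1((214,498)),S1((678,232)),.075),
 ("blue",T2((267.5,149)),S2((212,182)),.028),("white",T2((268.5,463)),S2((485,305)),.028),("dish",T2((269,305)),S2((345,243)),.03),
 ("barL",T2((148,294)),S2((284,164)),.135),("barR",T2((412,296)),S2((430,32)),.135),("bar",T2((280,295)),S2((357,98)),.135),("ball",T2((268,305)),S2((345,235)),.031),
 ("bandF",T2((83,131)),S2((84,318)),.004),("bandN",T2((92,489)),S2((412,465)),.004)]:
    p,e=tri(t,a,s,b); print(n,"tri",p.round(4),"err",e.round(4),"top",onz(t,a,z)[:2].round(4),"side",onz(s,b,z)[:2].round(4))
print(rot().as_matrix().round(3))
E
```

```text
jar1 tri [0.5991 0.3307 0.0707] err 0.0003 top [0.5987 0.3297] side [0.5963 0.3331]
jar2 tri [0.4533 0.3007 0.0711] err 0.0003 top [0.4535 0.2999] side [0.4514 0.303 ]
pink1 tri [0.6878 0.317  0.0707] err 0.0014 top [0.6875 0.3164] side [0.684  0.3193]
pink2 tri [0.4    0.2398 0.0727] err 0.0001 top [0.4001 0.2394] side [0.3992 0.2413]
blue tri [ 0.612  -0.0103  0.0253] err 0.0002 top [ 0.6118 -0.0101] side [ 0.6103 -0.0079]
white tri [ 0.4413 -0.0089  0.0265] err 0.0003 top [ 0.4412 -0.0089] side [ 0.4408 -0.0074]
dish tri [ 0.5267 -0.0102  0.0245] err 0.0001 top [ 0.5263 -0.0099] side [ 0.5239 -0.0051]
barL tri [0.5273 0.0547 0.13  ] err 0.0001 top [0.527  0.0547] side [0.5245 0.0595]
barR tri [ 0.5233 -0.078   0.1255] err 0.0055 top [ 0.5253 -0.0757] side [ 0.5156 -0.0687]
bar tri [ 0.5259 -0.0113  0.1262] err 0.0016 top [ 0.5262 -0.0105] side [ 0.5202 -0.0027]
ball tri [ 0.5264 -0.0093  0.0312] err 0.0002 top [ 0.5263 -0.0094] side [ 0.5266 -0.0095]
bandF tri [ 0.6262  0.0921 -0.002 ] err 0.0001 top [0.6254 0.0919] side [0.6226 0.0967]
bandN tri [0.4275 0.0875 0.0026] err 0.0014 top [0.4269 0.0872] side [0.4275 0.089 ]
[[-0.     0.937  0.349]
 [ 0.     0.349 -0.937]
 [-1.     0.    -0.   ]]
```

```bash
python3 -m crank '[[[-0.075,0,0,0,48,0,1],[-0.075,0,0,0,48,0,1],[-0.075,0,0,0,48,0,1],[-0.075,0,0,0,48,0,1],[-0.075,0,0,0,48,0,1],[-0.075,0,0,0,48,0,1],[-0.075,0,0,0,48,0,1],[-0.075,0,0,0,48,0,1],[-0.075,0,0,0,48,0,1],[-0.075,0,0,0,48,0,1]]]'; python3 -c "
from h import *
s=sensors.state();print(s['joint_pos'].round(3),s['tool_pos']);print(rot().as_matrix().round(3))"
```

```text
t: 1.35
tool_pos: [0.5886, -0.3076, 0.25]
eef_rot: [0.689, 0.162, 0.688, -0.162]
contact_force: [1.0, 0.6, 0.5]
opening: 0.0855
[ 0.893  0.577 -0.664  1.506  0.371  1.187 -0.294] [ 0.5885995  -0.30762454  0.25003258]
[[ 0.001  0.445  0.895]
 [-0.     0.895 -0.445]
 [-1.     0.     0.001]]
```

```bash
python3 -m crank '[[[-0.075,0,0,0,48,0,1],[-0.075,0,0,0,48,0,1],[-0.075,0,0,0,48,0,1],[-0.075,0,0,0,48,0,1],[-0.075,0,0,0,48,0,1],[-0.075,0,0,0,48,0,1],[-0.075,0,0,0,48,0,1],[-0.075,0,0,0,48,0,1],[-0.075,0,0,0,48,0,1],[-0.075,0,0,0,48,0,1]]]'; python3 -c "
from h import *
s=sensors.state();print(s['joint_pos'].round(3),s['tool_pos']);print(rot().as_matrix().round(3))"
```

```text
t: 2.35
tool_pos: [0.6465, 0.1579, 0.25]
eef_rot: [0.7, -0.102, 0.7, 0.102]
contact_force: [1.1, -0.4, -0.8]
opening: 0.0853
[ 0.288  0.644 -0.866  1.498  0.506  1.235 -0.359] [0.64651176 0.15789703 0.24998267]
[[ 0.    -0.285  0.959]
 [ 0.     0.959  0.285]
 [-1.    -0.     0.   ]]
```

```bash
python3 -m crank '[[[-0.143,0,0,0,0,0,1],[-0.143,0,0,0,0,0,1],[-0.143,0,0,0,0,0,1],[-0.143,0,0,0,0,0,1],[-0.143,0,0,0,0,0,1],[-0.143,0,0,0,0,0,1],[-0.143,0,0,0,0,0,1],[-0.143,0,0,0,0,0,1],[-0.138,0,0,0,0,0,1],[0,0,0,0,0,0,1]]]'; python3 -c "
from h import *
s=sensors.state();print(s['joint_pos'].round(3),s['tool_pos']);print(rot().as_matrix().round(3))
c=cams.read_camera('wrist');cv2.imwrite('pics/w1.png',c['color'][:,:,::-1])"
```

```text
t: 3.35
tool_pos: [0.6466, 0.1559, 0.2496]
eef_rot: [0.5, -0.499, 0.501, 0.5]
contact_force: [-0.6, 0.2, -1.1]
opening: 0.0853
[ 0.418  0.769 -1.132  1.494  0.704  1.33   0.793] [0.64662925 0.15586124 0.24961877]
[[-0.001 -1.     0.002]
 [ 0.     0.002  1.   ]
 [-1.     0.001  0.   ]]
```

```bash
python3 -m crank '[[[0,0,0,0,38.6,29,1],[0,0,0,0,38.6,29,1],[0,0,0,0,38.6,29,1],[0,0,0,0,38.6,29,1],[0,0,0,0,38.6,29,1],[0,0,0,20,0,0,1],[0,0,0,20,0,0,1],[0,0,0,20,0,0,1],[0,0,0,10,0,0,1],[0,0,0,0,0,0,1]]]'; python3 -c "
from h import *
s=sensors.state();print(s['joint_pos'].round(3),s['tool_pos']);print(rot().as_matrix().round(3))
for n in ('wrist','side'):
  c=cams.read_camera(n);cv2.imwrite(f'pics/{n}2.png',c['color'][:,:,::-1]);print(proj(c,[[.4535,.301,.075],[.4535,.301,.0]]))"
```

```text
t: 4.4
tool_pos: [0.4534, 0.3011, 0.1789]
eef_rot: [0.5, -0.499, 0.502, 0.499]
contact_force: [-0.4, -0.0, -0.6]
opening: 0.0855
[ 0.217  0.66  -1.154  1.867  0.686  1.086  0.357] [0.45342358 0.3010846  0.1789088 ]
[[-0.002 -1.     0.005]
 [-0.001  0.005  1.   ]
 [-1.     0.002 -0.001]]
[[254.19414595 197.07353723]
 [254.31687074 174.9060881 ]]
[[249.03379575 288.52619395]
 [249.71838839 309.08490253]]
```

View pics/wrist2.png

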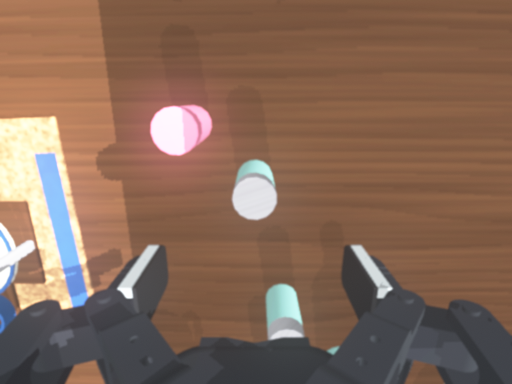

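The wrist view has the lid centre at (255,198) against a predicted (254,197), so the jar estimate is good. Descending.

```bash
python3 -m crank '[[[0,0,0,20,0,0,1],[0,0,0,20,0,0,1],[0,0,0,20,0,0,1],[0,0,0,20,0,0,1],[0,0,0,16,0,0,1],[0,0,0,12,0,0,1],[0,0,0,10,0,0,1],[0,0,0,8,0,0,1],[0,0,0,0,0,0,1],[0,0,0,0,0,0,0.3]]]' 40; python3 -m crank '[[[0,0,0,0,0,0,0.0],[0,0,0,0,0,0,-0.1],[0,0,0,0,0,0,-0.2],[0,0,0,0,0,0,-0.3],[0,0,0,0,0,0,-0.4],[0,0,0,0,0,0,-0.5],[0,0,0,0,0,0,-0.7],[0,0,0,0,0,0,-0.8],[0,0,0,0,0,0,-1],[0,0,0,0,0,0,-1]]]' 40
```

```text
t: 5.5
tool_pos: [0.4541, 0.3021, 0.0543]
eef_rot: [0.501, -0.499, 0.5, 0.499]
contact_force: [0.2, -0.4, 0.2]
opening: 0.0732
t: 6.5
tool_pos: [0.4544, 0.3019, 0.0546]
eef_rot: [0.501, -0.5, 0.5, 0.499]
contact_force: [-1.1, -1.3, 5.0]
opening: 0.035
```

```bash
python3 -m crank '[[[0,0,0,-5,0,0,-1],[0,0,0,-10,0,0,-1],[0,0,0,-18,0,0,-1],[0,0,0,-22,0,0,-1],[0,0,0,-22,0,0,-1],[0,0,0,-18,0,0,-1],[0,0,0,-10,2,-10,-1],[0,0,0,-5,2,-20,-1],[0,0,0,0,3,-27,-1],[0,0,0,0,3,-30,-1]]]'; python3 -m crank '[[[0,0,0,0,3,-34,-1],[0,0,0,0,0,-34,-1],[0,0,0,0,0,-34,-1],[0,0,0,0,0,-34,-1],[0,0,0,0,0,-32,-1],[0,0,0,0,0,-25,-1],[0,0,0,0,0,-18,-1],[0,0,0,0,0,-12,-1],[0,0,0,0,0,0,-1],[0,0,0,0,0,0,-1]]]'; python3 -c "
from h import *
s=sensors.state();print(s['joint_pos'].round(3),s['tool_pos']);print(rot().as_matrix().round(3))
for n in ('wrist','side','top'):
  c=cams.read_camera(n);cv2.imwrite(f'pics/{n}3.png',c['color'][:,:,::-1]);print(proj(c,[[.4412,-.0087,.028],[.612,-.0101,.028]]))"
```

```text
t: 7.5
tool_pos: [0.4437, 0.2147, 0.1653]
eef_rot: [0.501, -0.5, 0.5, 0.499]
contact_force: [0.9, -0.1, -1.1]
opening: 0.0349
t: 8.5
tool_pos: [0.4402, -0.0076, 0.1644]
eef_rot: [0.501, -0.499, 0.5, 0.499]
contact_force: [-0.4, 1.5, -1.1]
opening: 0.0352
[ 1.017  0.564 -1.307  2.118  0.672  0.977  0.906] [ 0.44024222 -0.00757565  0.16440297]
[[ 0.001 -1.     0.003]
 [ 0.     0.003  1.   ]
 [-1.    -0.001  0.   ]]
[[252.83593404 186.62785003]
 [252.23640662 338.87914629]]
[[321.71631721 220.25271779]
 [266.9359442  195.30758109]]
[[278.21818435 247.20454845]
 [278.09891927 184.33542479]]
```

View pics/wrist3.png

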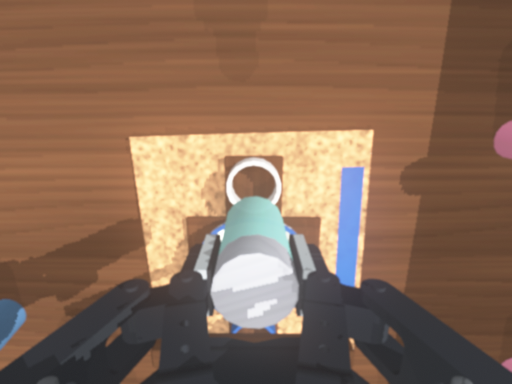

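View pics/side3.png

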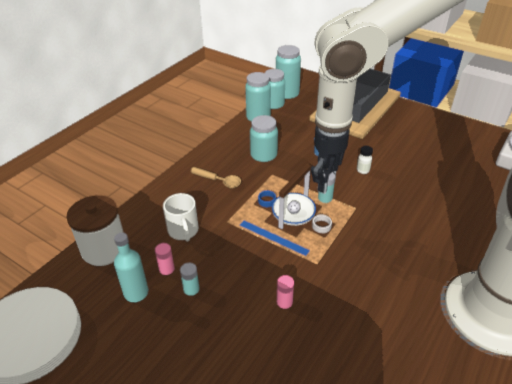

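```bash
python3 - <<'E'
from h import *
c=cams.read_camera("wrist"); im=c["color"]
crop(c,200,140,110,190,3,"pics/w3c.png")
hsv=cv2.cvtColor(im,cv2.COLOR_RGB2HSV)
m=cv2.inRange(hsv[140:205,215:295],(0,0,150),(180,60,255))
k,l,st,ce=cv2.connectedComponentsWithStats(m)
for i in range(1,k):
    if st[i,4]>30:
        print(st[i])
        pts=np.argwhere(l==i)[:,::-1]+[215,140]
        W=np.array([onz(c,p,.028)[:2] for p in pts])
        A=np.c_[2*W,np.ones(len(W))];b=(W**2).sum(1);x=np.linalg.lstsq(A,b,rcond=None)[0];print("circle",x[:2],np.sqrt(x[2]+x[0]**2+x[1]**2))
E
```

```text
[  10   17   56   48 1174]
circle [ 0.4383743  -0.00834445] 0.021247369890800276
```

View pics/w3c.png

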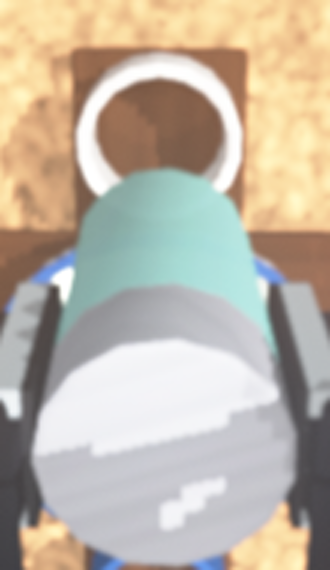

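```bash
python3 - <<'E'
from h import *
c=cams.read_camera("wrist");print(proj(c,[sensors.state()["tool_pos"]+[0,0,.0205],sensors.state()["tool_pos"]-[0,0,.0545]]))
print("lid",onz(c,(255,291),.185),"well",onz(c,(253.4,185),.028))
t=cams.read_camera("top");crop(t,255,160,50,110,5,"pics/t3.png")
s=cams.read_camera("side");crop(s,280,160,80,90,6,"pics/s3.png");print(proj(s,[sensors.state()["tool_pos"]+[0,0,.0205],sensors.state()["tool_pos"]-[0,0,.0545]]))
E
```

```text
[[253.60885479 291.28738851]
 [253.83735164 220.37150999]]
lid [ 0.43974827 -0.00663816  0.185     ] well [ 0.43947976 -0.00769596  0.028     ]
[[326.92305283 174.37732318]
 [324.38959221 197.53472373]]
```

View pics/s3.png

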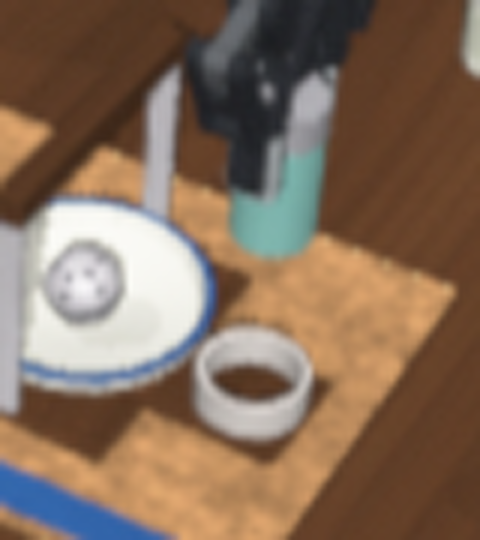

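```bash
python3 -m crank '[[[0,0,0,5,-0.5,-1.2,-1],[0,0,0,10,0,0,-1],[0,0,0,15,0,0,-1],[0,0,0,15,0,0,-1],[0,0,0,12,0,0,-1],[0,0,0,8,0,0,-1],[0,0,0,6,0,0,-1],[0,0,0,4,0,0,-1],[0,0,0,0,0,0,-1],[0,0,0,0,0,0,-1]]]'; python3 - <<'E'
from h import *
for n in ("wrist","side","top"):
    c=cams.read_camera(n)
    if n=="wrist": crop(c,190,140,130,190,3,"pics/w4.png")
    if n=="side": crop(c,280,160,80,90,6,"pics/s4.png")
    if n=="top": crop(c,245,200,70,70,7,"pics/t4.png")
E
```

```text
t: 9.85
tool_pos: [0.4409, -0.0094, 0.0893]
eef_rot: [0.501, -0.499, 0.501, 0.499]
contact_force: [0.2, -0.3, -1.4]
opening: 0.0351
```

View pics/s4.png

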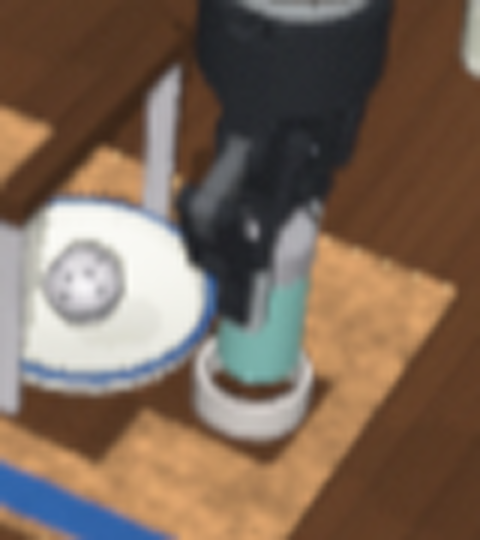

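View pics/w4.png

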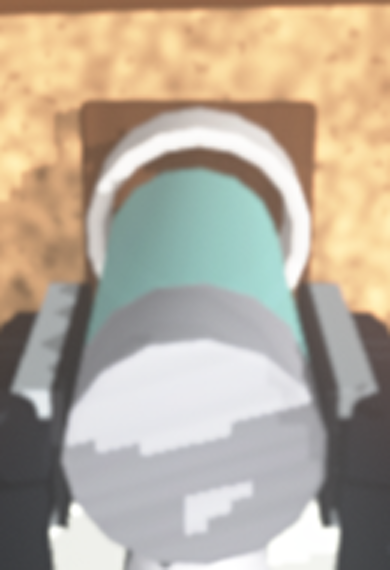

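```bash
python3 - <<'E'
from h import *
p=sensors.state()["tool_pos"];zb=p[2]-.0545
c=cams.read_camera("wrist")
cc=lambda x,y,r,z:[[x+r*np.cos(a),y+r*np.sin(a),z] for a in np.linspace(0,6.28,73)]
for n,x,y in (("tcp",p[0],p[1]),):
    for nm,r,z in (("inner",.021,.028),("outer",.025,.028),("jarbot",.018,zb),("lid",.018,zb+.075)):
        q=(proj(c,cc(x,y,r,z))-[190,140]+.5)*3-.5; print(nm,q.min(0).round(),q.max(0).round())
s=cams.read_camera("side")
for nm,r,z in (("inner",.021,.028),("outer",.025,.028),("jarbot",.018,zb),("lid",.018,zb+.075)):
        q=(proj(s,cc(p[0],p[1],r,z))-[280,160]+.5)*6-.5; print(nm,q.min(0).round(),q.max(0).round())
E
```

```text
inner [ 98. 139.] [288. 316.]
outer [ 80. 121.] [306. 331.]
jarbot [109. 162.] [277. 318.]
lid [ 59. 336.] [326. 564.]
inner [205. 329.] [303. 398.]
outer [196. 322.] [313. 405.]
jarbot [213. 323.] [298. 382.]
lid [226. 195.] [313. 254.]
```

```bash
python3 - <<'E'
from h import *
p=sensors.state()["tool_pos"];zb=p[2]-.0545
c=cams.read_camera("wrist")
s=cams.read_camera("side");t=cams.read_camera("top")
cc=lambda x,y,r,z:[[x+r*np.cos(a),y+r*np.sin(a),z] for a in np.linspace(0,6.28,73)]
def dr(c,x0,y0,w,h,k,name,cx,cy):
    im=cv2.resize(c["color"][y0:y0+h,x0:x0+w,::-1],None,fx=k,fy=k,interpolation=cv2.INTER_CUBIC)
    raw=im.copy()
    for (r,z,col,X,Y) in ((.021,.028,(0,0,255),cx,cy),(.025,.028,(0,0,255),cx,cy),(.018,zb,(0,255,0),p[0],p[1]),(.018,zb+.075,(0,255,0),p[0],p[1])):
        q=(proj(c,cc(X,Y,r,z))-[x0,y0]+.5)*k-.5
        cv2.polylines(im,[q.round().astype(int)],True,col,1)
    cv2.imwrite(name,np.hstack([raw,im]))
dr(c,210,170,90,160,4,"pics/w5.png",.4412,-.0087)
dr(s,305,185,40,55,10,"pics/s5.png",.4412,-.0087)
E
```

```text
(no output)
```

View pics/w5.png

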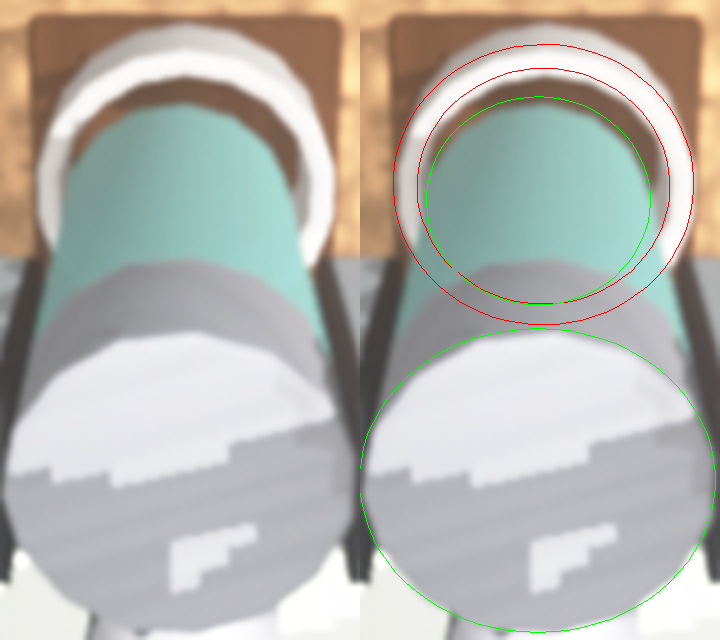

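View pics/s5.png

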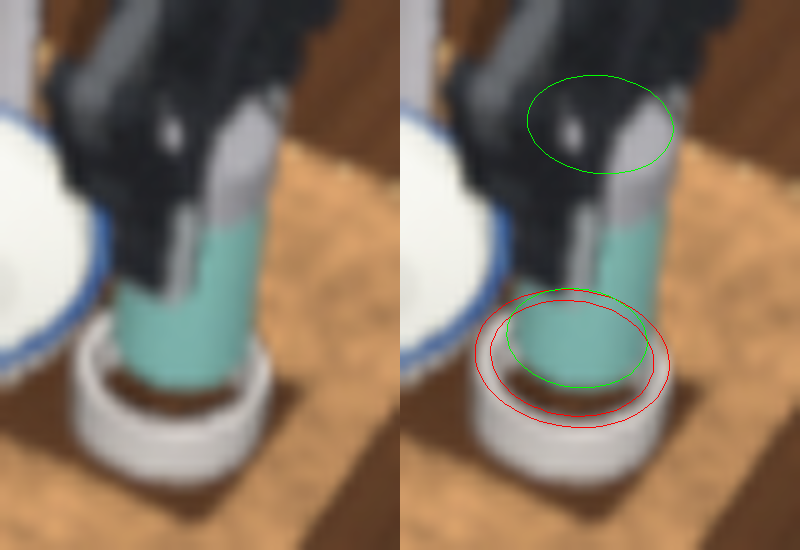

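Both views agree the jar is within 1 mm of the well axis. Lowering it in, with a 0.8 mm trim.

```bash
python3 -m crank '[[[0,0,0,2,-0.4,0.8,-1],[0,0,0,4,0,0,-1],[0,0,0,4,0,0,-1],[0,0,0,4,0,0,-1],[0,0,0,4,0,0,-1],[0,0,0,3,0,0,-1],[0,0,0,2,0,0,-1],[0,0,0,1,0,0,-1],[0,0,0,0.5,0,0,-1],[0,0,0,0,0,0,-1]]]'; python3 - <<'E'
from h import *
c=cams.read_camera("side"); crop(c,285,170,60,75,7,"pics/s6.png")
E
```

```text
t: 11.25
tool_pos: [0.4411, -0.0086, 0.0646]
eef_rot: [0.501, -0.499, 0.501, 0.499]
contact_force: [-1.3, 0.9, -1.7]
opening: 0.0351
```

View pics/s6.png

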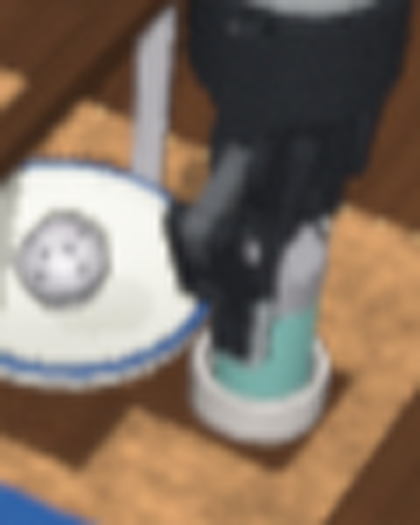

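```bash
python3 -m crank '[[[0,0,0,0.5,0,0,-1],[0,0,0,0.5,0,0,-1],[0,0,0,0,0,0,-1],[0,0,0,0,0,0,-0.4],[0,0,0,0,0,0,-0.3],[0,0,0,0,0,0,-0.2],[0,0,0,0,0,0,-0.1],[0,0,0,0,0,0,0],[0,0,0,0,0,0,0.1],[0,0,0,0,0,0,0.2]]]'; python3 - <<'E'
from h import *
c=cams.read_camera("side"); crop(c,285,170,60,75,7,"pics/s7.png")
E
```

```text
t: 12.3
tool_pos: [0.441, -0.0087, 0.0634]
eef_rot: [0.501, -0.499, 0.501, 0.499]
contact_force: [-0.2, 1.0, 0.2]
opening: 0.0513
```

View pics/s7.png

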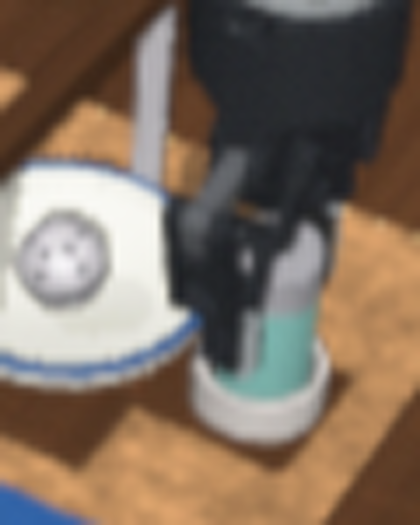

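The jar stands in the white well, released. Lifting off and heading for the second jar.

```bash
python3 -m crank '[[[0,0,0,-6,0,0,0.3],[0,0,0,-12,0,0,0.4],[0,0,0,-18,0,0,0.4],[0,0,0,-25,0,0,0.4],[0,0,0,-25,0,0,0.4],[0,0,0,-20,0,0,0.6],[0,0,0,-15,-5,15,0.8],[0,0,0,-6,-12,25,1],[0,0,0,0,-15,35,1],[0,0,0,0,-15,35,1]]]'; python3 - <<'E'
from h import *
c=cams.read_camera("top"); print("bottle",onz(c,(107,141),.19), onz(c,(128,158),.02))
s=cams.read_camera("side");print(onz(s,(134,290),0)); crop(s,225,160,140,105,5,"pics/s8.png")
print(sensors.state()["joint_pos"].round(3))
E
```

```text
t: 13.35
tool_pos: [0.4891, 0.1029, 0.1914]
eef_rot: [0.501, -0.499, 0.501, 0.499]
contact_force: [0.9, -0.7, 1.1]
opening: 0.0853
bottle [0.69922513 0.40656351 0.19      ] [0.6893019  0.40718103 0.02      ]
[0.70724971 0.40730649 0.        ]
[ 0.691  0.594 -1.245  1.961  0.649  1.063  0.734]
```

View pics/s8.png

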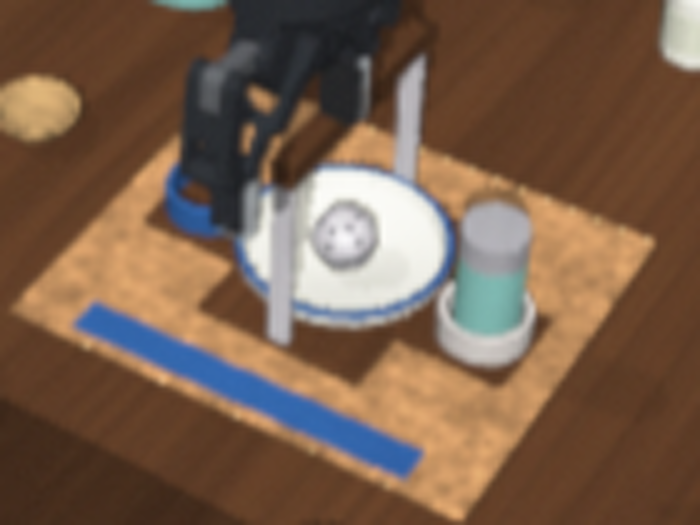

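```bash
python3 -m crank '[[[0,0,0,0,-16,35,1],[0,0,0,0,-16,35,1],[0,0,0,0,-16,35,1],[0,0,0,0,-16,35,1],[0,0,0,0,-16,33,1],[0,0,0,0,-15,28,1],[0,0,0,0,-10,18,1],[0,0,0,0,-4.5,8.5,1],[0,0,0,0,0,0,1],[0,0,0,0,0,0,1]]]'; python3 - <<'E'
from h import *
p=sensors.state()["tool_pos"];print(p,sensors.state()["joint_pos"].round(3));print(rot().as_matrix().round(3))
c=cams.read_camera("wrist");cv2.imwrite("pics/w9.png",c["color"][:,:,::-1])
print(proj(c,[[.5985,.3305,.075],[p[0],p[1],.075]]))
E
```

```text
t: 14.45
tool_pos: [0.598, 0.3277, 0.1904]
eef_rot: [0.5, -0.499, 0.501, 0.499]
contact_force: [0.8, 0.6, 0.8]
opening: 0.0856
[0.59801736 0.3276619  0.19042308] [ 0.102  0.831 -1.054  1.501  0.743  1.25   0.517]
[[-0.001 -1.     0.003]
 [-0.001  0.003  1.   ]
 [-1.     0.001 -0.001]]
[[257.65323661 193.15568395]
 [254.26179721 192.61451008]]
```

View pics/w9.png

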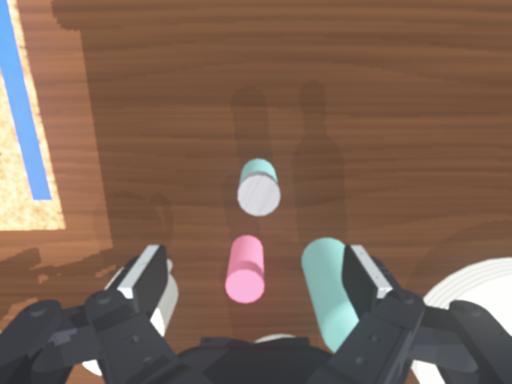

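```bash
python3 -m crank '[[[0,0,0,15,-1,3.3,1],[0,0,0,22,0,0,1],[0,0,0,22,0,0,1],[0,0,0,22,0,0,1],[0,0,0,20,0,0,1],[0,0,0,15,0,0,1],[0,0,0,10,0,0,1],[0,0,0,7,0,0,1],[0,0,0,3,0,0,1],[0,0,0,0,0,0,0.3]]]'; python3 -m crank '[[[0,0,0,0,0,0,0.0],[0,0,0,0,0,0,-0.1],[0,0,0,0,0,0,-0.2],[0,0,0,0,0,0,-0.3],[0,0,0,0,0,0,-0.4],[0,0,0,0,0,0,-0.5],[0,0,0,0,0,0,-0.7],[0,0,0,0,0,0,-0.8],[0,0,0,0,0,0,-1],[0,0,0,0,0,0,-1]]]' 40
```

```text
t: 15.5
tool_pos: [0.5996, 0.332, 0.0547]
eef_rot: [0.501, -0.499, 0.501, 0.499]
contact_force: [-0.2, -0.2, 0.1]
opening: 0.0732
t: 16.5
tool_pos: [0.5999, 0.3319, 0.0553]
eef_rot: [0.501, -0.499, 0.5, 0.499]
contact_force: [-1.3, -1.5, 6.1]
opening: 0.035
```

```bash
python3 -m crank '[[[0,0,0,-5,0,0,-1],[0,0,0,-10,0,0,-1],[0,0,0,-18,0,0,-1],[0,0,0,-22,0,0,-1],[0,0,0,-22,0,0,-1],[0,0,0,-18,0,0,-1],[0,0,0,-12,-1,-10,-1],[0,0,0,-4,-2,-20,-1],[0,0,0,0,-3,-27,-1],[0,0,0,0,-3,-34,-1]]]'; python3 -m crank '[[[0,0,0,0,-3,-36,-1],[0,0,0,0,0,-36,-1],[0,0,0,0,0,-36,-1],[0,0,0,0,0,-36,-1],[0,0,0,0,0,-36,-1],[0,0,0,0,0,-30,-1],[0,0,0,0,0,-22,-1],[0,0,0,0,0,-13,-1],[0,0,0,0,0,-6,-1],[0,0,0,0,0,0,-1]]]'; python3 - <<'E'
from h import *
p=sensors.state()["tool_pos"];print(p,sensors.state()["joint_pos"].round(3));print(rot().as_matrix().round(3))
E
```

```text
t: 17.5
tool_pos: [0.6079, 0.2404, 0.1664]
eef_rot: [0.5, -0.5, 0.5, 0.5]
contact_force: [0.2, -0.6, -0.8]
opening: 0.0354
t: 18.5
tool_pos: [0.6105, -0.0108, 0.1657]
eef_rot: [0.501, -0.499, 0.501, 0.499]
contact_force: [0.2, 0.4, -1.4]
opening: 0.0352
[ 0.61047107 -0.01080363  0.16566365] [ 0.72   0.771 -1.098  1.713  0.751  1.142  0.966]
[[ 0.    -1.     0.004]
 [-0.     0.004  1.   ]
 [-1.    -0.    -0.   ]]
```

```bash
python3 -m crank '[[[0,0,0,5,-1.3,0.7,-1],[0,0,0,10,0,0,-1],[0,0,0,15,0,0,-1],[0,0,0,15,0,0,-1],[0,0,0,12,0,0,-1],[0,0,0,8,0,0,-1],[0,0,0,6,0,0,-1],[0,0,0,4,0,0,-1],[0,0,0,0,0,0,-1],[0,0,0,0,0,0,-1]]]'; python3 - <<'E'
from h import *
p=sensors.state()["tool_pos"];zb=p[2]-.055
c=cams.read_camera("wrist")
s=cams.read_camera("side")
cc=lambda x,y,r,z:[[x+r*np.cos(a),y+r*np.sin(a),z] for a in np.linspace(0,6.28,73)]
def dr(c,x0,y0,w,h,k,name,cx,cy):
    im=cv2.resize(c["color"][y0:y0+h,x0:x0+w,::-1],None,fx=k,fy=k,interpolation=cv2.INTER_CUBIC)
    raw=im.copy()
    for (r,z,col,X,Y) in ((.021,.028,(0,0,255),cx,cy),(.025,.028,(0,0,255),cx,cy),(.018,zb,(0,255,0),p[0],p[1]),(.018,zb+.075,(0,255,0),p[0],p[1])):
        q=(proj(c,cc(X,Y,r,z))-[x0,y0]+.5)*k-.5
        cv2.polylines(im,[q.round().astype(int)],True,col,1)
    cv2.imwrite(name,np.hstack([raw,im]))
print(p)
dr(c,200,150,100,180,3.3,"pics/w10.png",.612,-.0101)
dr(s,245,155,45,65,9,"pics/s10.png",.612,-.0101)
E
```

```text
t: 19.5
tool_pos: [0.6122, -0.0095, 0.0909]
eef_rot: [0.501, -0.499, 0.501, 0.499]
contact_force: [-0.6, 0.2, -0.7]
opening: 0.0352
[ 0.61216521 -0.00952952  0.09093004]
```

View pics/w10.png

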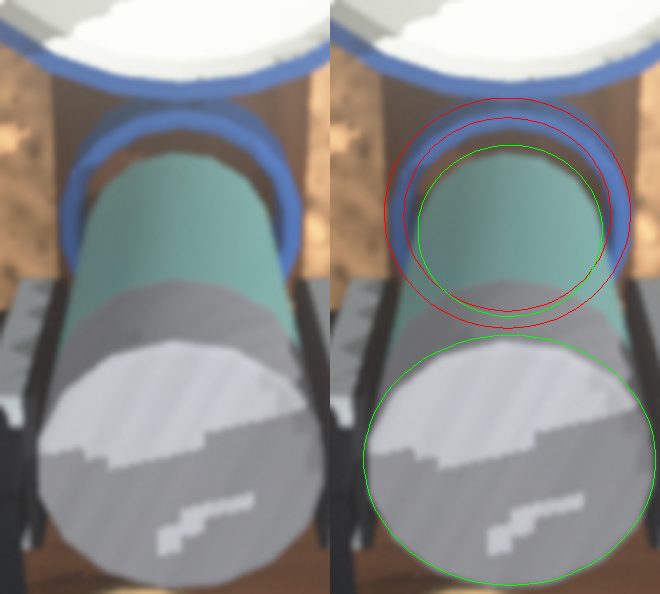

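View pics/s10.png

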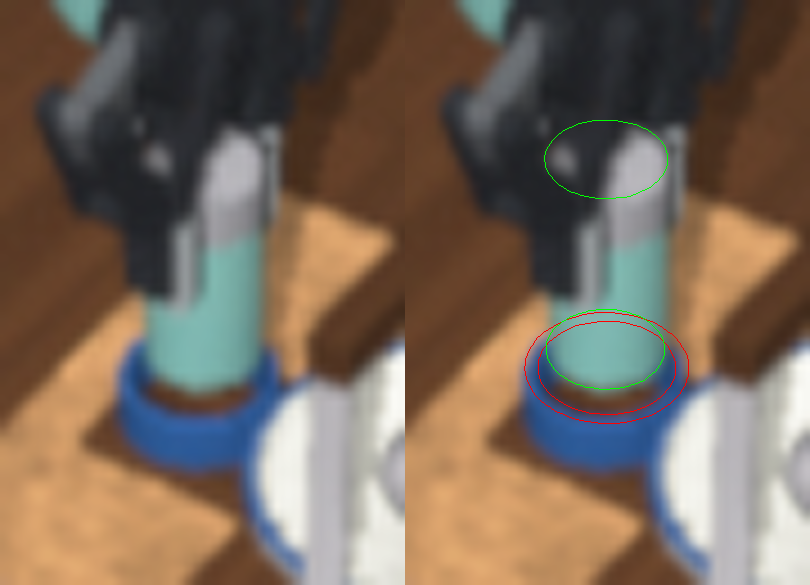

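Both views put the jar about 1 mm short in x. Trimming and lowering.

```bash
python3 -m crank '[[[0,0,0,1.5,-0.9,0.3,-1],[0,0,0,4,0,0,-1],[0,0,0,4,0,0,-1],[0,0,0,4,0,0,-1],[0,0,0,4,0,0,-1],[0,0,0,3,0,0,-1],[0,0,0,2,0,0,-1],[0,0,0,1.5,0,0,-1],[0,0,0,1,0,0,-1],[0,0,0,0,0,0,-1]]]'; python3 - <<'E'
from h import *
c=cams.read_camera("side"); crop(c,235,150,80,80,7,"pics/s11.png")
E
```

```text
t: 20.6
tool_pos: [0.6128, -0.0093, 0.0655]
eef_rot: [0.501, -0.499, 0.501, 0.499]
contact_force: [-0.3, -0.1, -0.5]
opening: 0.0357
```

View pics/s11.png

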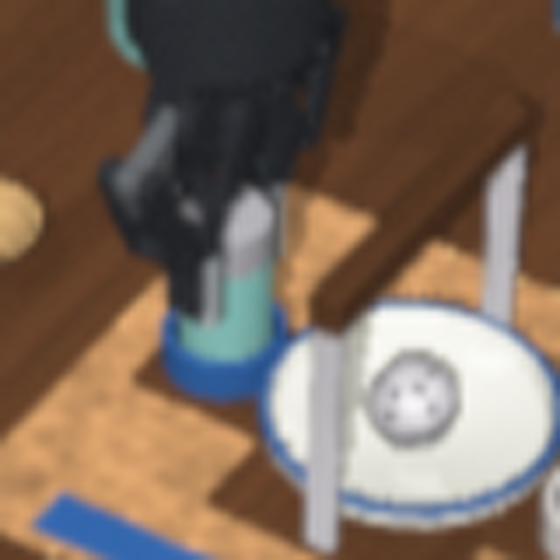

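```bash
python3 -m crank '[[[0,0,0,0.5,0,0,-1],[0,0,0,0.5,0,0,-1],[0,0,0,0,0,0,-1],[0,0,0,0,0,0,-0.4],[0,0,0,0,0,0,-0.3],[0,0,0,0,0,0,-0.2],[0,0,0,0,0,0,-0.1],[0,0,0,0,0,0,0],[0,0,0,0,0,0,0.1],[0,0,0,0,0,0,0.2]]]';  python3 -m crank '[[[0,0,0,-6,0,0,0.3],[0,0,0,-12,0,0,0.4],[0,0,0,-18,0,0,0.4],[0,0,0,-25,0,0,0.4],[0,0,0,-25,0,0,0.4],[0,0,0,-25,0,0,0.6],[0,0,0,-25,0,0,0.6],[0,0,0,-20,0,0,0.6],[0,0,0,-10,0,0,0.6],[0,0,0,0,0,0,0.6]]]';  python3 - <<'E'
from h import *
c=cams.read_camera("side"); crop(c,225,160,140,105,5,"pics/s12.png")
c=cams.read_camera("wrist"); cv2.imwrite("pics/w12.png",c["color"][:,:,::-1])
E
```

```text
t: 21.65
tool_pos: [0.6127, -0.0094, 0.0644]
eef_rot: [0.501, -0.499, 0.501, 0.499]
contact_force: [-0.5, 0.2, -0.3]
opening: 0.0515
t: 22.65
tool_pos: [0.6136, -0.009, 0.233]
eef_rot: [0.501, -0.5, 0.5, 0.498]
contact_force: [0.3, -0.2, 0.2]
opening: 0.0681
```

View pics/s12.png

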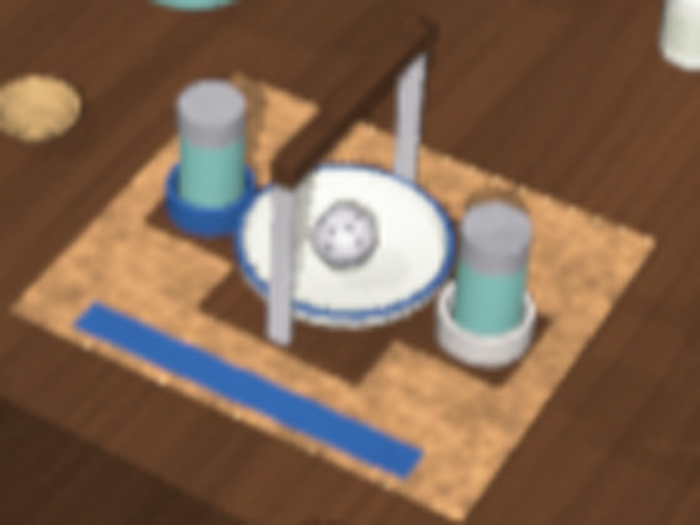

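View pics/w12.png

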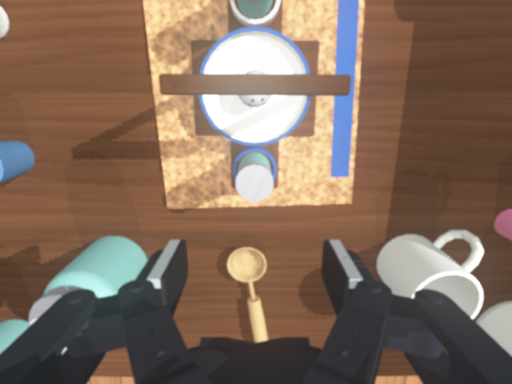

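Both jars stand in their wells and the ball is centred at side crop (345,236). Turning the tool so the jaws open along x.

```bash
python3 -m crank '[[[0.1,0,0,0,0,0,0.8],[0.143,0,0,0,0,0,1],[0.143,0,0,0,0,0,1],[0.143,0,0,0,0,0,1],[0.143,0,0,0,0,0,1],[0.143,0,0,0,0,0,1],[0.143,0,0,0,0,0,1],[0.143,0,0,0,0,0,1],[0.143,0,0,0,0,0,1],[0.143,0,0,0,0,0,1]]]'; python3 -m crank '[[[0.143,0,0,0,0,0,1],[0.04,0,0,0,0,-10,1],[0,0,0,0,0,-20,1],[0,0,0,0,0,-20,1],[0,0,0,0,0,-20,1],[0,0,0,0,0,-10,1],[0,0,0,0,0,-6,1],[0,0,0,0,0,0,1],[0,0,0,0,0,0,1],[0,0,0,0,0,0,1]]]'; python3 - <<'E'
from h import *
p=sensors.state()["tool_pos"];print(p,sensors.state()["joint_pos"].round(3));print(rot().as_matrix().round(4))
c=cams.read_camera("wrist");cv2.imwrite("pics/w13.png",c["color"][:,:,::-1])
print(proj(c,[[.5265,-.0097,.135],[.5265,.05,.135],[.5265,-.07,.135],[.6125,-.01,.085],[.441,-.009,.085]]))
E
```

```text
t: 23.75
tool_pos: [0.6118, -0.0095, 0.2289]
eef_rot: [0.703, -0.062, 0.705, 0.062]
contact_force: [-0.3, 0.3, 0.7]
opening: 0.0855
t: 24.75
tool_pos: [0.5275, -0.0095, 0.2306]
eef_rot: [0.707, 0.001, 0.707, -0.001]
contact_force: [0.4, -0.2, -0.0]
opening: 0.0854
[ 0.52749821 -0.00952571  0.23055656] [ 0.677  0.397 -0.875  1.868  0.35   1.039 -0.343]
[[ 6.0e-04  2.2e-03  1.0e+00]
 [ 6.0e-04  1.0e+00 -2.2e-03]
 [-1.0e+00  6.0e-04  6.0e-04]]
[[251.72802905 201.83656263]
 [251.31137312 123.09599539]
 [252.09687585 270.10597128]
 [344.04316524 184.59021129]
 [160.90787371 183.97132576]]
```

View pics/w13.png

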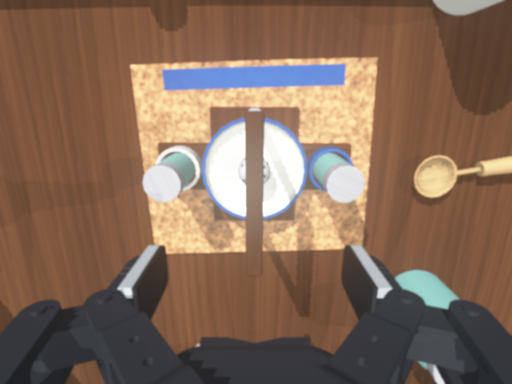

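```bash
python3 - <<'E'
from h import *
c=cams.read_camera("wrist");crop(c,190,90,130,200,3,"pics/w14.png")
g=cv2.cvtColor(c["color"],cv2.COLOR_RGB2GRAY)
for r in range(125,216,10):
    row=g[r,235:275].astype(int); d=np.diff(row); a=235+np.argmin(d)+.5; b=235+np.argmax(d)+.5
    print(r,a,b,onz(c,((a+b)/2,r),.135)[:2].round(4))
k=cv2.cvtColor(c["color"],cv2.COLOR_RGB2HSV)
m=cv2.inRange(c["color"],(180,180,180),(255,255,255))[160:210]
n,l,st,ce=cv2.connectedComponentsWithStats(m)
print([(st[i],ce[i]) for i in range(1,n) if st[i,4]>100])
E
```

```text
125 244.5 263.5 [0.5283 0.0487]
135 245.5 263.5 [0.5286 0.0416]
145 245.5 263.5 [0.5286 0.0343]
155 245.5 262.5 [0.5282 0.027 ]
165 245.5 263.5 [0.5286 0.0194]
175 245.5 269.5 [0.5308 0.0117]
185 245.5 263.5 [0.5286 0.0039]
195 246.5 262.5 [ 0.5285 -0.0041]
205 246.5 262.5 [ 0.5285 -0.0122]
215 245.5 262.5 [ 0.5281 -0.0206]
[(array([ 143,    0,   38,   43, 1192], dtype=int32), array([161.55872483,  22.19379195])), (array([183,   0,  17,  31, 136], dtype=int32), array([194.22794118,  14.41911765])), (array([ 206,    0,   41,   50, 1757], dtype=int32), array([227.69834946,  22.42914058])), (array([ 263,    0,   42,   50, 1744], dtype=int32), array([281.30332569,  22.28956422])), (array([ 326,    2,   40,   41, 1260], dtype=int32), array([344.4968254 ,  22.26111111]))]
```

View pics/w14.png

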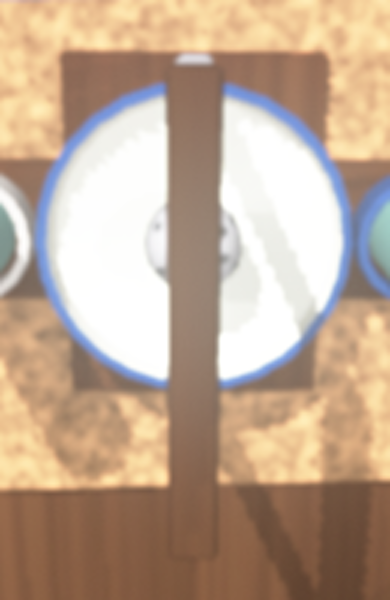

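```bash
python3 -m crank '[[[0,0,0,10,0,0.4,1],[0,0,0,18,0,0,1],[0,0,0,18,0,0,1],[0,0,0,16,0,0,1],[0,0,0,14,0,0,1],[0,0,0,10,0,0,1],[0,0,0,8,0,0,1],[0,0,0,6,0,0,1],[0,0,0,4,0,0,1],[0,0,0,0,0,0,1]]]';  python3 - <<'E'
from h import *
c=cams.read_camera("side"); crop(c,225,140,140,115,5,"pics/s15.png")
print(sensors.state()["tool_pos"]);print(rot().as_matrix().round(4))
E
```

```text
t: 25.85
tool_pos: [0.5271, -0.0095, 0.1263]
eef_rot: [0.707, 0.001, 0.707, -0.001]
contact_force: [-0.1, -0.1, 0.2]
opening: 0.0852
[ 0.5272693  -0.00952437  0.12661696]
[[ 2.e-04  2.e-03  1.e+00]
 [-0.e+00  1.e+00 -2.e-03]
 [-1.e+00 -0.e+00  2.e-04]]
```

View pics/s15.png

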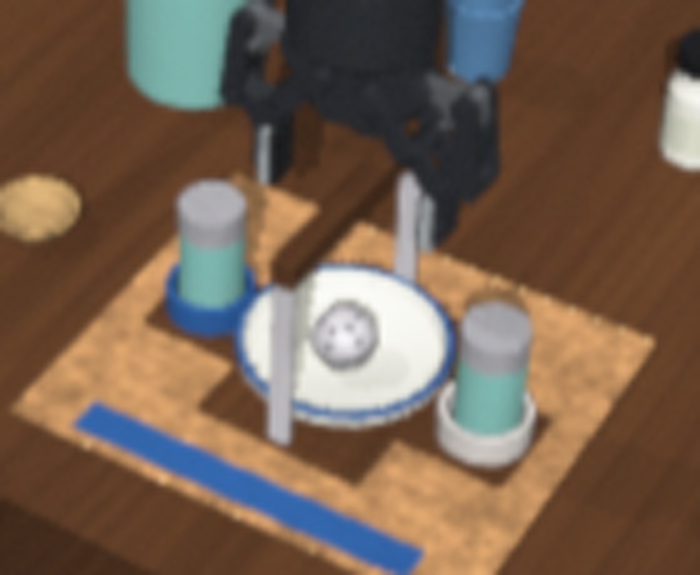

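```bash
python3 -m crank '[[[0,0,0,0,0,0.5,0.6],[0,0,0,0,0,0,0.2],[0,0,0,0,0,0,-0.2],[0,0,0,0,0,0,-0.4],[0,0,0,0,0,0,-0.5],[0,0,0,0,0,0,-0.55],[0,0,0,0,0,0,-0.58],[0,0,0,0,0,0,-0.6],[0,0,0,0,0,0,-0.61],[0,0,0,0,0,0,-0.62]]]' 25; python3 -m crank '[[[0,0,0,0,0,0,-0.63],[0,0,0,0,0,0,-0.64],[0,0,0,0,0,0,-0.65],[0,0,0,0,0,0,-0.66],[0,0,0,0,0,0,-0.67],[0,0,0,0,0,0,-0.68],[0,0,0,0,0,0,-0.7],[0,0,0,0,0,0,-0.72],[0,0,0,0,0,0,-0.75],[0,0,0,0,0,0,-0.8]]]' 25; python3 -m crank '[[[0,0,0,0,0,0,-0.85],[0,0,0,0,0,0,-0.9],[0,0,0,0,0,0,-1],[0,0,0,0,0,0,-1],[0,0,0,0,0,0,-1],[0,0,0,0,0,0,-1],[0,0,0,0,0,0,-1],[0,0,0,0,0,0,-1],[0,0,0,0,0,0,-1],[0,0,0,0,0,0,-1]]]' 60; python3 -m crank '[[[0,0,0,0,0,0,-1],[0,0,0,0,0,0,-1],[0,0,0,0,0,0,-1],[0,0,0,0,0,0,-1],[0,0,0,0,0,0,-1],[0,0,0,0,0,0,-1],[0,0,0,0,0,0,-1],[0,0,0,0,0,0,-1],[0,0,0,0,0,0,-1],[0,0,0,0,0,0,-1]]]' 100;  python3 - <<'E'
from h import *
c=cams.read_camera("side"); crop(c,225,140,140,115,5,"pics/s16.png")
s=sensors.state();print(s["tool_pos"],s["contact_force"],s["ft_torque"]);print(rot().as_matrix().round(4))
E
```

```text
t: 26.9
tool_pos: [0.5276, -0.0095, 0.1265]
eef_rot: [0.707, 0.001, 0.707, -0.001]
contact_force: [-0.3, -0.1, -0.5]
opening: 0.0158
t: 27.9
tool_pos: [0.5274, -0.0095, 0.1265]
eef_rot: [0.707, 0.001, 0.707, -0.001]
contact_force: [-4.2, -0.4, 2.4]
opening: 0.0134
t: 28.9
tool_pos: [0.5275, -0.0096, 0.1266]
eef_rot: [0.707, 0.001, 0.707, -0.001]
contact_force: [-3.9, -0.7, 5.4]
opening: 0.0134
t: 29.9
tool_pos: [0.5277, -0.0096, 0.1267]
eef_rot: [0.707, 0.001, 0.707, -0.001]
contact_force: [-4.2, -0.3, 5.7]
opening: 0.0127
[ 0.52766976 -0.00955469  0.12671034] [-4.24192219 -0.31999758  6.26930587] [-0.05909198  0.83889178 -0.0645066 ]
[[ 1.0e-04  1.8e-03  1.0e+00]
 [-3.0e-04  1.0e+00 -1.8e-03]
 [-1.0e+00 -3.0e-04  1.0e-04]]
```

View pics/s16.png

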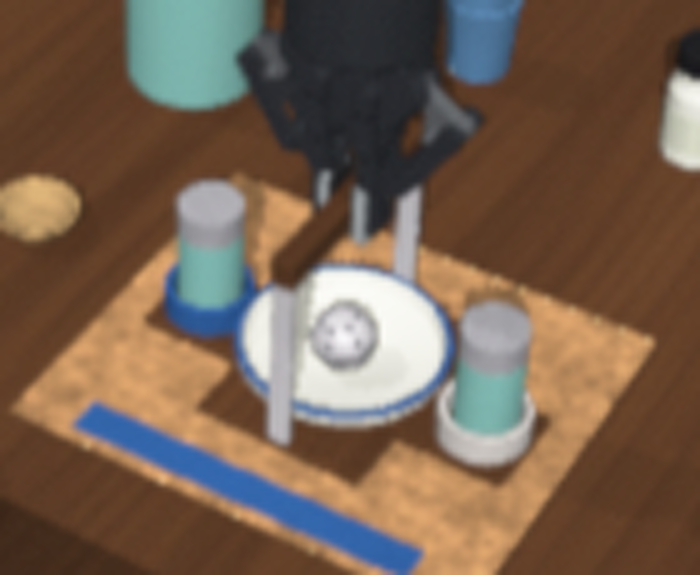

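```bash
python3 -m crank '[[[0,0,0,0,0,-0.1,-1],[0,0,0,0,0,-0.1,-1],[0,0,0,0,0,-0.1,-1],[0,0,0,0,0,-0.1,-1],[0,0,0,-0.1,0,0,-1],[0,0,0,-0.1,0,0,-1],[0,0,0,-0.1,0,0,-1],[0,0,0,-0.1,0,0,-1],[0,0,0,0,0,0,-1],[0,0,0,0,0,0,-1]]]'; python3 -c "
from h import *
s=sensors.state();print(s['contact_force'],s['ft_torque'])"
```

```text
t: 30.95
tool_pos: [0.5275, -0.0095, 0.1267]
eef_rot: [0.707, 0.001, 0.707, -0.001]
contact_force: [2.1, 0.2, -3.9]
opening: 0.0122
[ 2.13855878  0.20608452 -3.87484399] [ 0.0171107  -0.42287082 -0.00221983]
```

```bash
python3 -m crank '[[[0,0,0,-0.3,0,0.1,-1],[0,0,0,-0.5,0,0,-1],[0,0,0,-0.7,0,0,-1],[0,0,0,-0.9,0,0,-1],[0,0,0,-1.2,0,0,-1],[0,0,0,-1.6,0,0,-1],[0,0,0,-1.6,0,0,-1],[0,0,0,-1.2,0,0,-1],[0,0,0,-0.8,0,0,-1],[0,0,0,-0.4,0,0,-1]]]'; python3 - <<'E'
from h import *
c=cams.read_camera("side"); crop(c,225,140,140,115,5,"pics/s17.png")
s=sensors.state();print(s["tool_pos"],s["contact_force"],s["ft_torque"]);print(rot().as_matrix().round(4))
E
```

```text
t: 31.95
tool_pos: [0.5274, -0.0096, 0.1363]
eef_rot: [0.707, 0.001, 0.707, -0.001]
contact_force: [-0.6, 1.2, -7.3]
opening: 0.0122
[ 0.52741107 -0.00957655  0.13625474] [-0.43470976  0.42719916 -6.91085631] [-0.00785482 -0.00928763  0.04612354]
[[ 2.0e-04  2.1e-03  1.0e+00]
 [-1.0e-04  1.0e+00 -2.1e-03]
 [-1.0e+00 -1.0e-04  2.0e-04]]
```

View pics/s17.png

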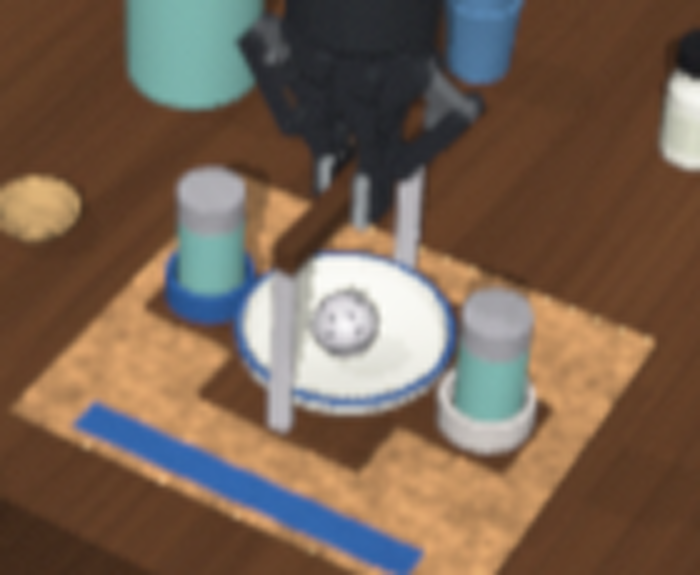

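Off the mat by about 9 mm, carrying about 7 N, level, with the ball centred at crop (345,322). Continuing the lift.

```bash
python3 -m crank '[[[0,0,0,-0.7,0,0,-1],[0,0,0,-1.5,0,0,-1],[0,0,0,-2.5,0,0,-1],[0,0,0,-3.5,0,0,-1],[0,0,0,-4.5,0,0,-1],[0,0,0,-5.3,0,0,-1],[0,0,0,-6,0,0,-1],[0,0,0,-6,0,0,-1],[0,0,0,-6,0,0,-1],[0,0,0,-6,0,0,-1]]]'; python3 -m crank '[[[0,0,0,-6,0,0,-1],[0,0,0,-6,0,0,-1],[0,0,0,-6,0,0,-1],[0,0,0,-6,0,0,-1],[0,0,0,-5.5,0,0,-1],[0,0,0,-4.5,0,0,-1],[0,0,0,-3.5,0,0,-1],[0,0,0,-2.5,0,0,-1],[0,0,0,-1.5,0,0,-1],[0,0,0,-0.7,0,0,-1]]]'; python3 - <<'E'
from h import *
c=cams.read_camera("side"); crop(c,225,100,140,125,4.5,"pics/s18.png")
s=sensors.state();print(s["tool_pos"],s["contact_force"],s["ft_torque"],s["joint_pos"].round(3));print(rot().as_matrix().round(4))
E
```

```text
t: 33.0
tool_pos: [0.5274, -0.0095, 0.1788]
eef_rot: [0.707, 0.001, 0.707, -0.001]
contact_force: [0.6, 0.3, -6.9]
opening: 0.0123
t: 34.0
tool_pos: [0.5273, -0.0095, 0.2204]
eef_rot: [0.707, 0.001, 0.707, -0.001]
contact_force: [-0.7, 0.5, -7.3]
opening: 0.0124
[ 0.52731774 -0.00955329  0.22039109] [ 0.30791709 -0.59838042 -6.75939162] [ 0.00749752  0.01354949 -0.01499625] [ 0.67   0.41  -0.868  1.878  0.364  1.021 -0.354]
[[ 0.     0.002  1.   ]
 [-0.     1.    -0.002]
 [-1.    -0.     0.   ]]
```

View pics/s18.png

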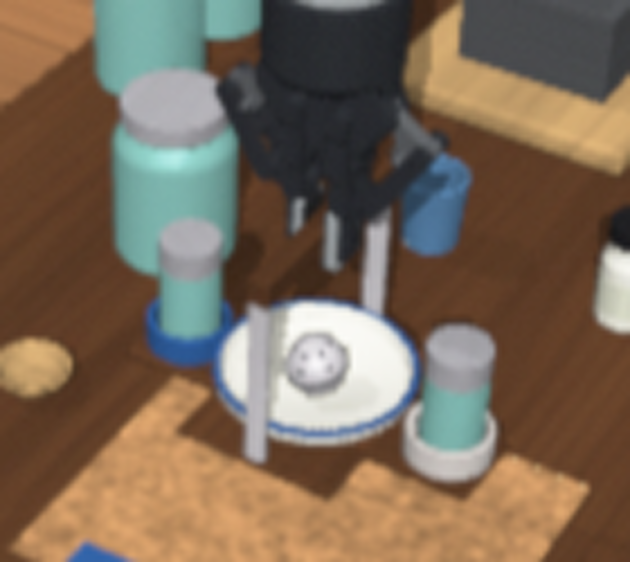

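```bash
python3 -m crank '[[[-0.005,0,0,0,0,0,-1],[-0.01,0,0,0,0,0,-1],[-0.015,0,0,0,0,0,-1],[-0.02,0,0,0,0,0,-1],[-0.025,0,0,0,0,0,-1],[-0.03,0,0,0,0,0,-1],[-0.035,0,0,0,0,0,-1],[-0.04,0,0,0,0,0,-1],[-0.04,0,0,0,0,0,-1],[-0.04,0,0,0,0,0,-1]]]'; python3 -m crank '[[[-0.04,0,0,0,0,0,-1],[-0.04,0,0,0,0,0,-1],[-0.04,0,0,0,0,0,-1],[-0.04,0,0,0,0,0,-1],[-0.04,0,0,0,0,0,-1],[-0.04,0,0,0,0,0,-1],[-0.04,0,0,0,0,0,-1],[-0.04,0,0,0,0,0,-1],[-0.04,0,0,0,0,0,-1],[-0.04,0,0,0,0,0,-1]]]'; python3 - <<'E'
from h import *
s=sensors.state();print(s["tool_pos"],s["contact_force"],s["ft_torque"],s["joint_pos"].round(3));print(rot().as_matrix().round(4))
E
```

```text
t: 35.05
tool_pos: [0.5273, -0.0096, 0.2203]
eef_rot: [0.701, -0.092, 0.701, 0.092]
contact_force: [-0.2, -0.4, -7.2]
opening: 0.0125
t: 36.05
tool_pos: [0.5273, -0.0097, 0.2203]
eef_rot: [0.669, -0.229, 0.669, 0.229]
contact_force: [-0.5, -0.3, -7.5]
opening: 0.0122
[ 0.52734924 -0.00970165  0.22031934] [-0.54579112 -0.3245922  -7.50853003] [ 0.02748916 -0.01228893  0.03377344] [ 0.772  0.469 -1.017  1.875  0.458  1.054  0.229]
[[ 0.000e+00 -6.137e-01  7.895e-01]
 [-1.000e-04  7.895e-01  6.137e-01]
 [-1.000e+00 -1.000e-04 -0.000e+00]]
```

Level and steady. Finishing the turn.

```bash
python3 -m crank '[[[-0.04,0,0,0,0,0,-1],[-0.04,0,0,0,0,0,-1],[-0.04,0,0,0,0,0,-1],[-0.04,0,0,0,0,0,-1],[-0.04,0,0,0,0,0,-1],[-0.04,0,0,0,0,0,-1],[-0.04,0,0,0,0,0,-1],[-0.04,0,0,0,0,0,-1],[-0.04,0,0,0,0,0,-1],[-0.04,0,0,0,0,0,-1]]]'; python3 -m crank '[[[-0.04,0,0,0,0,0,-1],[-0.04,0,0,0,0,0,-1],[-0.04,0,0,0,0,0,-1],[-0.04,0,0,0,0,0,-1],[-0.04,0,0,0,0,0,-1],[-0.04,0,0,0,0,0,-1],[-0.04,0,0,0,0,0,-1],[-0.04,0,0,0,0,0,-1],[-0.035,0,0,0,0,0,-1],[-0.035,0,0,0,0,0,-1]]]';python3 -m crank '[[[-0.03,0,0,0,0,0,-1],[-0.025,0,0,0,0,0,-1],[-0.02,0,0,0,0,0,-1],[-0.018,0,0,0,0,0,-1],[-0.014,0,0,0,0,0,-1],[-0.01,0,0,0,0,0,-1],[-0.007,0,0,0,0,0,-1],[-0.004,0,0,0,0,0,-1],[-0.002,0,0,0,0,0,-1],[0,0,0,0,0,0,-1]]]'; python3 - <<'E'
from h import *
s=sensors.state();print(s["tool_pos"],s["contact_force"],s["ft_torque"],s["joint_pos"].round(3));print(rot().as_matrix().round(4))
c=cams.read_camera("side"); crop(c,225,100,140,150,4,"pics/s19.png")
c=cams.read_camera("top"); crop(c,215,145,130,130,4,"pics/t19.png")
c=cams.read_camera("wrist"); cv2.imwrite("pics/w19.png",c["color"][:,:,::-1])
E
```

```text
t: 37.05
tool_pos: [0.5274, -0.0098, 0.2203]
eef_rot: [0.61, -0.358, 0.61, 0.358]
contact_force: [0.8, -0.2, -7.0]
opening: 0.0125
t: 38.05
tool_pos: [0.5274, -0.0098, 0.2203]
eef_rot: [0.529, -0.469, 0.529, 0.469]
contact_force: [0.0, -0.4, -7.5]
opening: 0.0122
t: 39.05
tool_pos: [0.5273, -0.0095, 0.2203]
eef_rot: [-0.498, 0.502, -0.498, -0.502]
contact_force: [-0.6, -0.6, -7.6]
opening: 0.0123
[ 0.52732293 -0.00954517  0.22033465] [-0.59424326 -0.55609108 -7.57850606] [-0.01018939 -0.02041101  0.03669587] [ 0.892  0.588 -1.227  1.872  0.616  1.131  1.013]
[[ 0.0e+00 -1.0e+00 -7.2e-03]
 [-1.0e-04 -7.2e-03  1.0e+00]
 [-1.0e+00 -0.0e+00 -1.0e-04]]
```

View pics/s19.png

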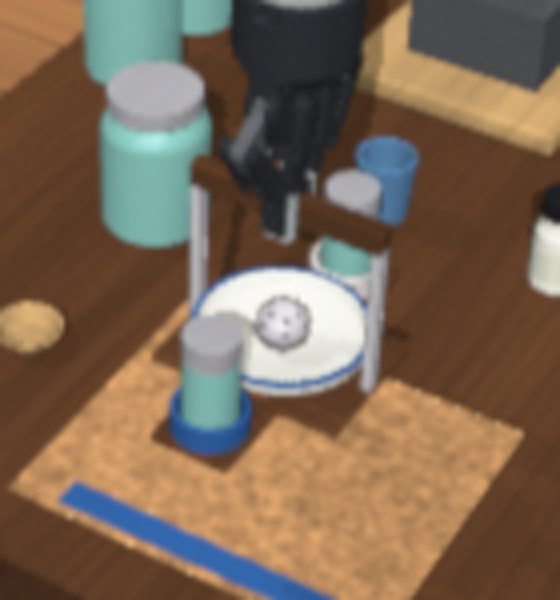

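View pics/w19.png

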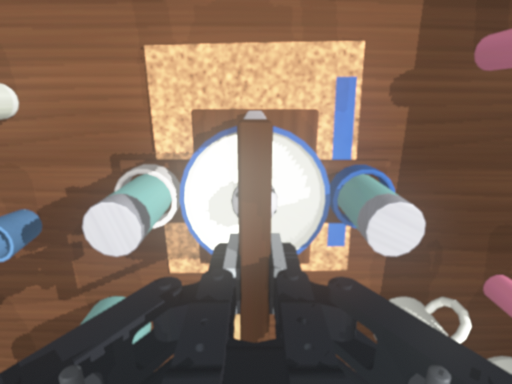

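View pics/t19.png

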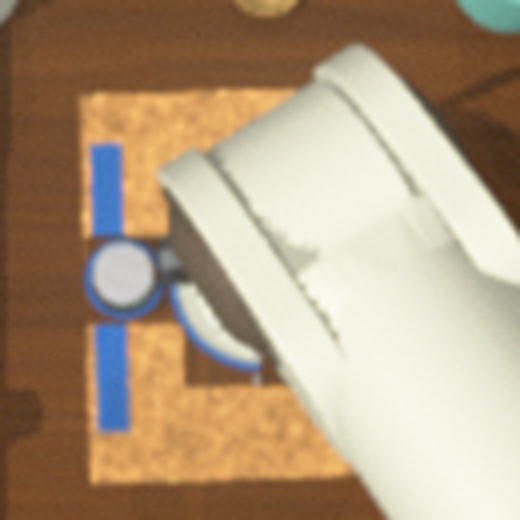

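The blue well is over the band side, and the ball at side crop (282,322) is mid-dish. One still second, then a last check of ball and bystanders before handing in.

```bash
python3 -m crank '[[[0,0,0,0,0,0,-1],[0,0,0,0,0,0,-1],[0,0,0,0,0,0,-1],[0,0,0,0,0,0,-1],[0,0,0,0,0,0,-1],[0,0,0,0,0,0,-1],[0,0,0,0,0,0,-1],[0,0,0,0,0,0,-1],[0,0,0,0,0,0,-1],[0,0,0,0,0,0,-1]]]'; python3 - <<'E'
from h import *
s=sensors.state();print(abs(s["qvel"]).max())
c=cams.read_camera("side");cv2.imwrite("pics/s20.png",c["color"][:,:,::-1]);print(proj(c,[[.5273,-.0095,.094+.004+.027]]))
E
```

```text
t: 40.2
tool_pos: [0.5273, -0.0095, 0.2203]
eef_rot: [0.498, -0.502, 0.498, 0.502]
contact_force: [0.6, 0.3, -6.7]
opening: 0.0122
0.004883151159950732
[[294.81307397 179.72665051]]
```

View pics/s20.png

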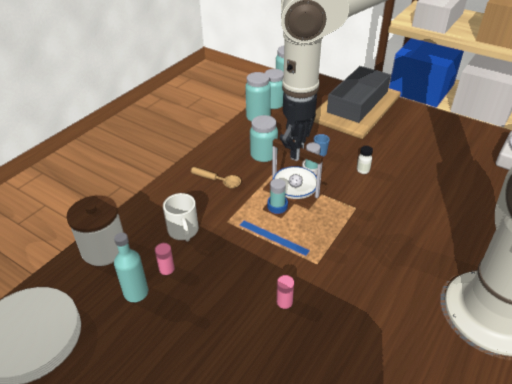

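The ball is at about (295,181) against a predicted mid-dish (295,180), and the other things stand where they were. Handing in.

```bash
python3 -c "
from plant import workorder
print(workorder.finish_job())"
```

```text
the job is handed in; nothing more can be done
None
```

The job is done and handed in at about 40 s of the 72 s allowed. Both jars are in the wells, and the arm is still holding the carrier by its handle, turned and level above the mat.

- **Jars:** I lowered the near jar into the white well and the far one into the blue well. Both stood upright after release and stayed in place through the lift and turn.
- **Lift and turn:** I pinched the handle's bar at up to 100 N and lifted the carrier about 94 mm. I then turned it 1.58 rad counter-clockwise, so the blue well is now on the side of the blue band.
- **Last checks:**
  - The tool is vertical to about 0.0001 rad, it carries about 7 N, and the joints are practically still.
  - The ball is within about a pixel of the dish's middle in the side view.
  - The pink jars and the other things looked unmoved by eye.
- **Disagreements:** The cameras differed from each other by 1–2 mm, and I handled this by small shifts before lowering each jar. Closing on the handle first left about 4 N of sideways push, which I took out before lifting. The turned carrier's angle comes from the tool pose, because the arm hid most of it in the top view.

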